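# Size a steel slug in the tapered post gauge

### The job

Size the steel slug in the tapered gauge: stand it upright in the wide end of the slot, ahead of the sliding follower, and let go of it. Then push the follower along by its tab so that it slides the slug towards the narrow end until the slug wedges firmly between fence and jaw, without forcing it. Leave the slug standing wedged with the follower resting against it, so that the reading stays on the scale, let go, and leave the other things on the bench alone.

Things in the scene. Friction and masses are not known exactly. Their poses are not given: they have to be found in the camera images.
- slug_center (a point): Steel slug, an off-cut of rack post: a plain bright cylinder, 30 mm diameter, 75 mm tall, 0.2 to 0.3 kg, standing loose and upright on the bench; the point is its centre, half-way up (37.5 mm above its foot), z along its axis. The follower pushes it low enough that it does not tip. Over 30 N of it against fence or jaw spoils the gauge.
- gauge: Bed of the gauge: a dark steel plate 300 mm (x, along the slot) x 170 mm (y) x 10 mm thick, fixed to the bench, carrying fence, jaw and follower. Origin: centre of its underside, on the bench; axes as the fence's. The slug stands on it in the slot; a good place to set it down is at the fence's x = -60 mm, y = 18 mm, where it is clear of the walls and of the follower.
- fence: Straight fixed steel wall of the slot, 190 mm long, 20 mm thick, 25 mm high, scale lines on top. Origin: middle of the foot of its slot face, on the bed's top. x runs along the slot from the wide mouth (-95 mm) to the narrow end (+95 mm); y points across the slot to the jaw; the fence fills y = -20 to 0. The slug touches it when its axis is at y = 15 mm.
- jaw: Other wall of the slot, 11.3 degrees (1 in 5) to the fence: a fixed dark backing bar (this pose) carrying a bright face bar 180 x 16 x 25 mm high, clamped and unyielding at an unknown setting within 6 mm of nominal (gap at fence x = 0: 30 mm nominal), so the slug wedges anywhere within 32 mm of there: feel for it. Origin: mid-foot of the nominal face; x along it to the narrow end.
- follower_tab (a point): The follower's upright aluminium tab: 12 mm thick along the slot, 26 mm wide across it, top 82 mm above the bench; the point is in it 60 mm above the bench. It stands outside the fence, at the fence's y = -64 mm, on a foot 50 x 26 mm that ends 24 mm above the bench. From it a bar (37 to 45 mm above the bench) crosses over the fence (35 mm) to the prong. Axes as the fence's.
- follower_face (a point): Middle of the pushing face of the follower's prong, 16 mm wide, 31 mm high, reaching down from the bar into the slot to 14 mm above the bench. The face looks to the narrow end (fence's +x), 6 mm from the tab's middle plane, at the fence's y = 16 mm. It touches the slug when the slug's axis is 15 mm ahead of it (+x).
- follower (a joint): Follower's travel in m along the fence: at 0 its face is at the fence's x = -116 mm (before the mouth), growing towards the narrow end, up to 0.19. It slides with 3 N of friction and stays where it is left, also against the wedged slug. Sliding slug and follower along one wall takes up to 9 N on the tab; about 13 N wedges the slug well. The push rises steeply then, so creep.
- sleeve: Bystander: black plastic post sleeve, 40 mm outside diameter, 55 mm tall, standing; origin at its foot.
- jar: Bystander: glass jar, 60 mm diameter, 85 mm tall; origin at its foot.
- tumbler: Bystander: green glass tumbler, 72 mm diameter, 95 mm tall; origin at its foot.
- tape: Bystander: cardboard ring (empty tape core), 110 mm diameter, 48 mm high; origin at its foot.
- case: Bystander: flat black disc case, 135 x 190 x 15 mm; origin at its underside.
- bowl: Bystander: dark wooden bowl, 130 mm diameter, 50 mm high; origin at its foot.
- caster: Bystander: loose rack caster lying on its side, about 115 mm long, 30 mm high; origin under the wheel's centre.
Things that resemble listed ones, but are neither listed nor needed, are in the scene too. Leave any red or yellow look-alike of the part that bears slug_center alone.

How it is judged:
On the way:
1. the slug stands upright on the gauge bed in the slot or just before its mouth, ahead of the follower, and is let go (z of slug_center in the frame of fence below 0.042 m and angle between slug_center's own z axis and vertical below 0.15 rad and x of slug_center in the frame of fence between -0.13 and 0.04 m and y of slug_center in the frame of fence between 0.012 and 0.045 m and x of slug_center in the frame of follower_face above 0.013 m and contact force between slug and the fingers below 0.1 N), for 0.2 s.
At the end, for the whole second after the job is handed in: The slug stands upright (within 0.15 rad) on the gauge bed, wedged in the slot (it bears on fence and jaw with over 1 N each), the follower's face is within 2 mm of touching it on the wide side, and both are at rest (contact force between slug and fence above 1 N and contact force between slug and jaw above 1 N and z of slug_center in the frame of fence below 0.042 m and angle between slug_center's own z axis and vertical below 0.15 rad and x of slug_center in the frame of follower_face between 0.013 and 0.017 m and linear speed of slug below 0.01 m/s and velocity of joint follower between -0.01 and 0.01 m/s).
It fails at once if the slug is forced: more than 30 N against fence or jaw (contact force between slug and fence above 30 N or contact force between slug and jaw above 30 N).
It fails at once if a bystander is moved by more than 30 mm (distance of any of sleeve, jar, tumbler, tape, case, bowl, caster from where it was at the start of the episode above 0.03 m).
It also fails if it takes over 56 s, if anything falls off the work surface, if the arm or the gripper's body presses on something with over 40 N, if the wrist force passes 120 N, or if a joint passes its speed limit or range.

### The arm

A 6-joint arm with a two-finger parallel gripper is mounted at the origin on the work surface. World frame = base frame: x ahead of the robot, y to its left, z up, the work surface at z = 0. Lengths are in m, angles in rad, forces in N, time in s.
With the tool pointing down it reaches from about 0.375 to 0.925 m from the base axis. Payload 5.7 kg.
Tool frame: the origin (TCP) lies where the fingers leave the gripper's body, on its centre line; the fingertips stand 80 mm ahead of it and the grasp point (between the pads) lies 61 mm ahead of it; z points along the fingers, y is the direction in which the jaws open and shut (so a half turn about z gives the same grasp; the last joint's range is limited). The gripper opens to 88 mm and grips with 3 to 60 N. Pads are 20 mm wide; open, the fingers measure 115 mm over their backs; the gripper's body (75 mm by 178 mm) begins 61 mm behind the grasp point.
Start: joints at [1.136, 0.359, 1.51, -0, 1.272, -0.115], TCP at [0.189, 0.57, 0.303] pointing down, gripper open.
Joint ranges: [-2.97, 2.97], [-1.01, 2.36], [0.21, 2.38], [-0.96, 4.11], [0.2, 2.71], [-2.98, 2.98]. Speed limits (rad/s): [2.39, 2.39, 3.14, 3.14, 3.14, 3.14].

### API

Orientations are given as a 3x3 rotation matrix whose columns are the frame's x, y, z axes.
In Python, from rig import manip, cams, workorder gives the robot as it stands.
- The arm moves only by the tool servo_tool, never from a script. Its argument "increments" is a list of rows, each a list of 3 entries, a list of its own where there are three numbers: the shift along the tool's x, y, z in cm, then the turn, a rotation vector about the tool's x, y, z in rad, then the opening, from -1 (shut) to 1 (fully open), so that 0 is half open. In form: [[[tx, ty, tz], [wx, wy, wz], fingers], ...]. A call has 1 to 20 rows; each row shifts and turns the pose as measured when the row begins, along the tool's axes as they then stand; what a row does not reach is not made up. A row lasts 1/8 s, in which the tool goes at most 62.5 mm and 10.7 degrees, less where a joint would pass 70% of its speed; a pose out of reach is approached as far as the arm can. A call is refused whole if a number of a shift passes 6.25 or a number of a turn 0.188, either way. A call with a gripper value outside its range is refused whole. The fingers move at their own pace and stop on an object; "squeeze" is the grip in N (left out, the last holds). Time passes only in rows, so rows that do not move let the fingers close. It gives the time, the measured TCP pose, the force and the opening at its end, in the units of the state.
- manip.read_state(): the state, without advancing time (a new reading comes with each control period).
- cams.camera(name): name is "scene" or "top" or "wrist"; returns a dict with "image" (384x512x3 uint8, red, green, blue), "range_z" (384x512 float32, m along the optical axis (not along the pixel's ray), 0 where there is no reading), "fx", "fy", "cx", "cy" (pixels), "k1" (the pictures are not rectified: a ray, as slopes to the right and down, at radius r is drawn at 1 + k1 r^2 times it, then the intrinsics apply), "R" (3x3) and "t" (3): a world point X has camera coordinates R X + t; the wrist camera has in their place "mount" (4x4, takes a point from camera to tool coordinates, whose origin is the TCP and whose axes are the flange's). Camera axes: x right, y down, z forward; pixel columns grow to the right and rows downward; lengths in m; the calibration is good to about 2 mm. A picture is of the moment at which its call begins: read the wrist's pose just before it.
- workorder.job_done(): hands the job in, once; it reports no verdict.
The state is a dict: "clock": time; "joint_pos": joint angles; "joint_velocities": joint speeds; "joint_efforts": joint torques, N m; "tcp_pos": TCP position; "eef_rot": TCP orientation; "wrist_force": force on the tool from outside, world axes, zero at the start; "ft_torque": the same for the moment, N m; "finger_gap": opening from 0.0 (shut) to 1.0 (fully open).
Only numpy, scipy, OpenCV 4.12 (cv2) and the standard library are available. Lean on these libraries where they do the work, as an engineer would, in place of code of your own. Each camera call takes 0.05 s, during which the arm holds its last target.

## Working session

There is one attempt and no reset: what is moved stays moved. The work goes in short steps, Python scripts to look and compute and a tool call to move; the robot and the scene stay as the last step left them, time stands still between calls to the robot, and variables do not carry over. Pictures are saved under pics/ and viewed, and the job is handed in when it is done.

Besides the shell and the picture viewer there is one more tool, called after "Request:" by a JSON object that holds its "fn" and its "kwargs", one argument or row to a line. servo_tool: Moves the arm, as the interface text tells. Its arguments: {"type":"object","properties":{"increments":{"type":"array","items":{"type":"array"}},"squeeze":{"type":"number"}},"required":["increments"]}

```bash
mkdir -p pics; ls
python3 - <<'E'
from rig import manip,cams
import cv2,numpy as np
s=manip.read_state()
for k,v in s.items(): print(k,np.round(v,3).tolist())
for n in ["scene","top","wrist"]:
    c=cams.camera(n); cv2.imwrite(f"pics/{n}0.png",c["image"][:,:,::-1]); np.savez(f"{n}0.npz",**c)
    print(n,{k:np.round(v,4).tolist() for k,v in c.items() if k not in("image","range_z")})
E
```

```text
pics
clock 0.0
joint_pos [1.136, 0.359, 1.511, -0.0, 1.272, -0.115]
joint_velocities [-0.001, -0.001, 0.0, 0.001, -0.002, -0.002]
joint_efforts [0.0, -51.538, -27.073, 0.067, 0.035, -0.0]
tcp_pos [0.188, 0.569, 0.302]
eef_rot [[-0.949, 0.314, -0.001], [0.314, 0.949, -0.002], [0.0, -0.002, -1.0]]
wrist_force [-0.4, -0.517, 0.243]
ft_torque [-0.001, -0.016, -0.042]
finger_gap 0.996
scene {'fx': 443.3686, 'fy': 443.3686, 'cx': 253.2978, 'cy': 189.6778, 'k1': 0.0304, 'R': [[0.7857, 0.6186, 0.0002], [0.3911, -0.4965, -0.7749], [-0.4793, 0.6089, -0.6321]], 't': [-0.3826, -0.1593, 1.7142]}
top {'fx': 399.763, 'fy': 399.763, 'cx': 259.2556, 'cy': 190.6868, 'k1': -0.0807, 'R': [[0.0038, -0.9999, -0.0102], [-0.9963, -0.0029, -0.086], [0.0859, 0.0105, -0.9962]], 't': [0.0127, 0.5182, 1.2527]}
wrist {'fx': 282.7676, 'fy': 282.7676, 'cx': 254.7001, 'cy': 192.0815, 'k1': -0.0652, 'mount': [[0.0, -0.9617, -0.2742, 0.0751], [1.0, -0.0002, 0.0008, 0.0003], [-0.0008, -0.2742, 0.9617, -0.0827], [0.0, 0.0, 0.0, 1.0]]}
```

View pics/scene0.png

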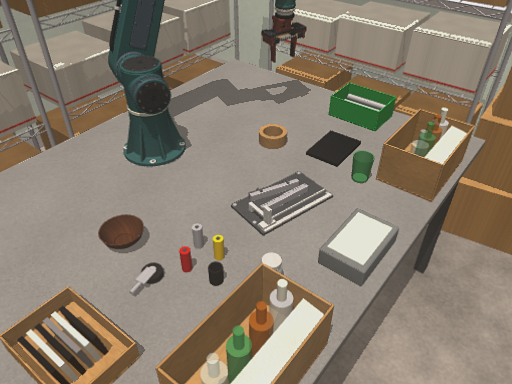

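View pics/top0.png

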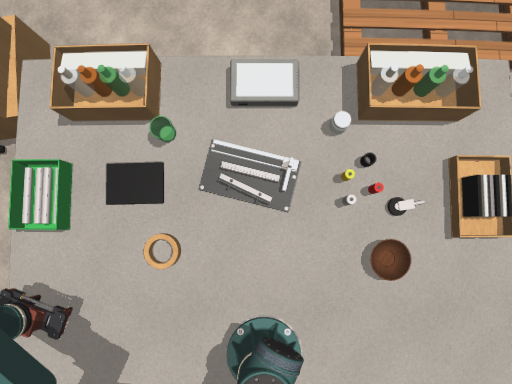

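View pics/wrist0.png

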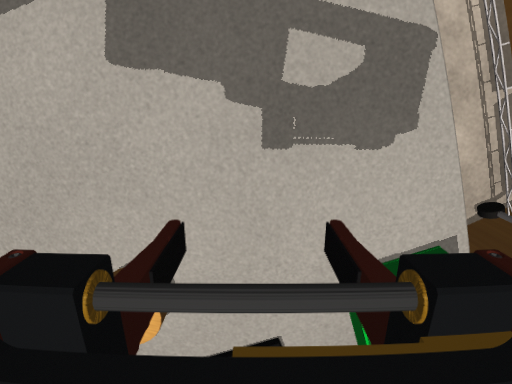

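Candidates for the slug: the grey cylinder at scene (197,236) / top (350,200), the red one at scene (185,259) / top (376,188), the yellow one at scene (219,247) / top (349,175), and the black sleeve at scene (216,273) / top (368,159). The plain bright grey one fits the description. I'll check it in a close crop and measure it.

```bash
cat > h.py <<'E'
import numpy as np,cv2
def load(n): return dict(np.load(n+".npz"))
def cloud(c,Rw=None,tw=None):
    h,w=c["range_z"].shape; K=np.array([[c["fx"],0,c["cx"]],[0,c["fy"],c["cy"]],[0,0,1.]])
    u,v=np.meshgrid(np.arange(w),np.arange(h))
    p=cv2.undistortPoints(np.stack([u,v],-1).reshape(-1,1,2).astype(float),K,np.array([float(c["k1"]),0,0,0])).reshape(h,w,2)
    z=c["range_z"]; P=np.dstack([p[...,0]*z,p[...,1]*z,z])
    if "R" in c: return (P-c["t"])@c["R"]
    m=c["mount"]; return (P@m[:3,:3].T+m[:3,3])@np.array(Rw).T+np.array(tw)
E
python3 - <<'E'
from h import *
t=load("top0");s=load("scene0")
a=cv2.resize(t["image"][110:220,180:400][:,:,::-1],None,fx=3.4,fy=3.4,interpolation=cv2.INTER_CUBIC)
b=cv2.resize(s["image"][165:295,165:340][:,:,::-1],None,fx=4,fy=4,interpolation=cv2.INTER_CUBIC)
cv2.imwrite("pics/a.png",a);cv2.imwrite("pics/b.png",b)
for n,c in(("top",t),("scene",s)):
    P=cloud(c);ok=c["range_z"]>0
    print(n, np.median(P[...,2][ok&(P[...,0]>.3)&(P[...,0]<.7)&(abs(P[...,1])<.3)]))
    for name,(u,v,r) in (dict(slug=(350,200,12),yel=(349,175,12),red=(376,188,12),slv=(368,159,12)) if n=="top" else dict(slug=(197,236,20))).items():
        Q=P[v-r:v+r,u-r:u+r].reshape(-1,3); q=Q[(Q[:,2]>.03)&(Q[:,2]<.12)]
        tq=q[q[:,2]>q[:,2].max()-.008]
        print(name,len(q),q.max(0).round(3),q.min(0).round(3),'top',len(tq),tq.mean(0).round(4),(tq.max(0)+tq.min(0))/2)
E
```

```text
top 0.0018008772645213794
slug 102 [ 0.504 -0.251  0.08 ] [ 0.475 -0.28   0.031] top 72 [ 0.4895 -0.2653  0.0764] [ 0.49036713 -0.26511234  0.07665838]
yel 104 [ 0.582 -0.247  0.08 ] [ 0.554 -0.277  0.032] top 74 [ 0.568  -0.2618  0.0762] [ 0.56764693 -0.26254669  0.0764139 ]
red 114 [ 0.541 -0.336  0.081] [ 0.513 -0.367  0.03 ] top 63 [ 0.5266 -0.3519  0.0764] [ 0.52718312 -0.35228366  0.07713148]
slv 112 [ 0.639 -0.312  0.062] [ 0.6   -0.353  0.03 ] top 41 [ 0.6208 -0.3328  0.0566] [ 0.62082935 -0.33130482  0.05829684]
scene 0.002712063655739466
slug 334 [ 0.574 -0.251  0.083] [ 0.476 -0.366  0.03 ] top 139 [ 0.518  -0.3077  0.0771] [ 0.52439085 -0.30872194  0.07883861]
```

View pics/a.png

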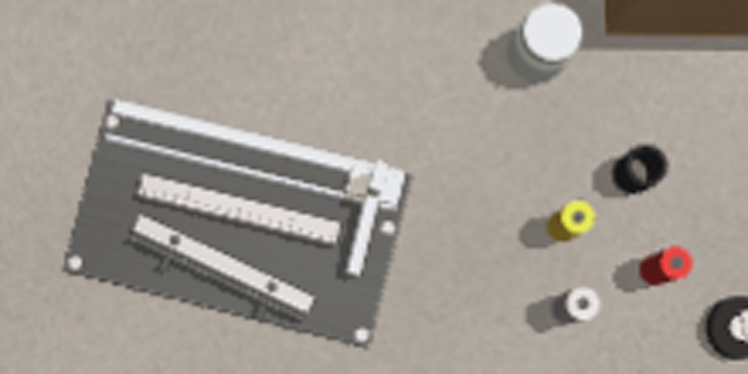

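View pics/b.png

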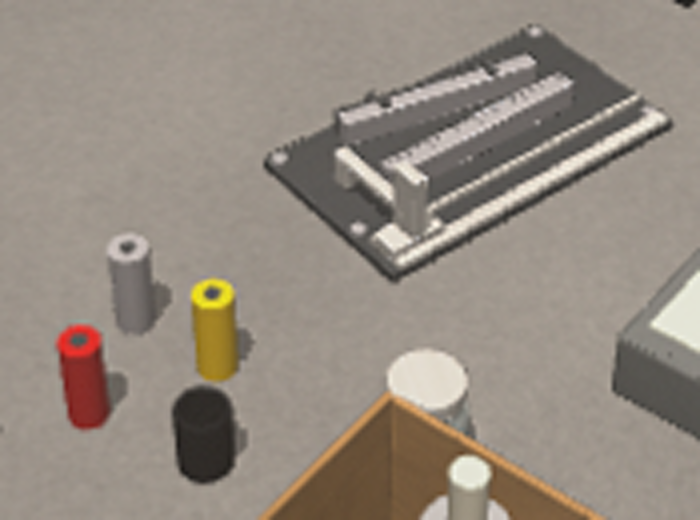

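The crop shows that the grey cylinder at crop b (132,285) is plain and bright. Its top is at z≈0.077 and its diameter is about 29 mm, so it is the slug, standing at about (0.490, -0.265). The gauge's wide end and follower face the -y side. Next I'll fit the gauge roughly from the top view.

Run:
```python
from h import *
for n in("top","scene"):
    c=load(n+"0");P=cloud(c)
    px={"top":dict(m1=(221,165),m2=(279,178),b1=(214,141),b2=(289,210),tab=(293,163)),"scene":{}}[n]
    for k,(u,v) in px.items(): print(n,k,P[v-1:v+2,u-1:u+2].reshape(-1,3).mean(0).round(3),P[v,u].round(3))
    m=(P[...,0]>.42)&(P[...,0]<.75)&(P[...,1]>-.2)&(P[...,1]<.2)
    q=P[m&(P[...,2]>.065)&(P[...,2]<.1)]; print("tabtop",len(q),q.mean(0).round(3),q.min(0).round(3),q.max(0).round(3))
    q=P[m&(P[...,2]>.029)&(P[...,2]<.040)]; print(len(q))
    # bed via dark colour
    g=c["image"].astype(int).sum(2)
    k=(g<330)&m&(P[...,2]>.004)&(P[...,2]<.02)
    if n=="top":
        r=cv2.minAreaRect(P[k][:,:2].astype(np.float32));print(k.sum(),r)
```

```text
top m1 [0.6   0.137 0.027] [0.599 0.136 0.035]
top m2 [ 0.559 -0.048  0.025] [ 0.557 -0.048  0.038]
top b1 [0.68  0.162 0.016] [0.68  0.162 0.017]
top b2 [ 0.458 -0.081  0.005] [ 0.458 -0.081  0.005]
top tab [ 0.604 -0.092  0.044] [ 0.607 -0.093  0.025]
tabtop 35 [ 0.603 -0.083  0.082] [ 0.591 -0.089  0.065] [ 0.617 -0.077  0.089]
767
2923 ((0.5678237676620483, 0.04866400361061096), (0.29767441749572754, 0.16852186620235443), 75.76044464111328)
tabtop 59 [ 0.607 -0.085  0.078] [ 0.593 -0.093  0.066] [ 0.62  -0.075  0.087]
603
```

Gauge fit: bed centre (0.568, 0.049), 298×169 mm, which matches the given size. The fence x-axis is at yaw 75.8° and the tab is near (0.604, -0.084). Now I'll move over the gauge for a closer wrist view.

Request:
{"fn": "servo_tool", "kwargs": {
  "increments": [
    [[-5.4,-3.2,0],[0,0,0],1],
    [[-5.4,-3.2,0],[0,0,0],1],
    [[-5.4,-3.2,0],[0,0,0],1],
    [[-5.4,-3.2,0],[0,0,0],1],
    [[-5.4,-3.2,0],[0,0,0],1],
    [[-5.4,-3.2,0],[0,0,0],1],
    [[-5.4,-3.2,0],[0,0,0],1],
    [[-5.4,-3.2,0],[0,0,0],1],
    [[-5.4,-3.2,0],[0,0,0],1],
    [[-5.4,-3.2,0],[0,0,0],1],
    [[-5.0,-3.2,0],[0,0,0],1],
    [[0,0,0],[0,0,-0.07],1],
    [[0,0,0],[0,0,0],1]
  ]
}}

```text
clock: 1.78
tcp_pos: [0.6415, 0.0465, 0.2986]
eef_rot: [[-0.97, 0.244, -0.001], [0.244, 0.97, 0.0], [0.001, -0.0, -1.0]]
wrist_force: [-0.9, -0.1, -0.1]
finger_gap: 0.999
```

```bash
cat > snap.py <<'E'
import sys
from rig import manip,cams
from h import *
def snap(tag,name="wrist"):
    s=manip.read_state(); c=cams.camera(name)
    cv2.imwrite(f"pics/{tag}.png",c["image"][:,:,::-1])
    P=cloud(c,s["eef_rot"],s["tcp_pos"]); np.savez(tag+".npz",**c,Rw=s["eef_rot"],tw=s["tcp_pos"])
    return s,c,P
E
python3 - <<'E'
from snap import *
s,c,P=snap("w1"); print(s["clock"],np.round(s["tcp_pos"],4),np.round(s["eef_rot"],3).tolist())
E
```

```text
1.775 [0.6415 0.0465 0.2986] [[-0.97, 0.244, -0.001], [0.244, 0.97, 0.0], [0.001, -0.0, -1.0]]
```

View pics/w1.png

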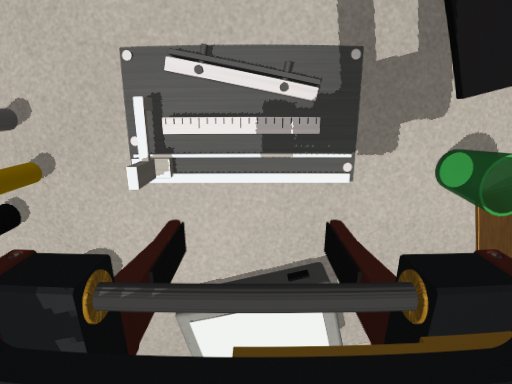

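The wrist view shows the whole gauge. The fence spans (162–320, 118–133), the jaw's bright bar runs from (165,64) to (319,93), the tab is near (135,173), and the prong bar is at (140,125). I'll measure these.

Run:
```python
from snap import *
c=load("w1");P=cloud(c,c["Rw"],c["tw"]);g=c["image"].astype(int).sum(2)
roi=np.zeros(g.shape,bool);roi[40:200,115:370]=1
def rect(m,nm):
    n,l,st,_=cv2.connectedComponentsWithStats(m.astype(np.uint8))
    i=1+np.argmax(st[1:,4]);q=P[l==i]
    r=cv2.minAreaRect(q[:,:2].astype(np.float32));print(nm,st[i],np.round(r[0],4),np.round(r[1],4),round(r[2],2),'z',q[:,2].mean().round(4));return q
box=lambda u0,u1,v0,v1:(np.add.outer(np.arange(384)*0,np.arange(512))>=u0)&(np.arange(512)[None]<=u1)&(np.arange(384)[:,None]>=v0)&(np.arange(384)[:,None]<=v1)
Z=P[...,2]
rect(box(155,330,108,140)&(Z>.028)&(Z<.042),"fence")
rect(box(155,330,50,104)&(Z>.028)&(Z<.042)&(g>450),"jawbar")
q=rect(box(115,180,140,195)&(Z>.072)&(Z<.09),"tab")
rect(box(115,370,40,200)&(Z>.004)&(Z<.02)&(g<330),"bed")
q=rect(box(115,160,90,150)&(Z>.04)&(Z<.055),"bar")
print('bench',np.median(Z[box(20,110,20,90)]))
```

```text
fence [ 162  117  159   17 2678] [0.579  0.0452] [0.1907 0.0193] 75.78 z 0.0357
jawbar [ 164   56  154   44 2047] [0.5276 0.0594] [0.1795 0.0158] 64.59 z 0.0356
tab [126 165  16  25 341] [ 0.6027 -0.0814] [0.0128 0.026 ] 75.7 z 0.0811
bed [  120    45   244   136 20558] [0.5681 0.048 ] [0.3003 0.169 ] 75.76 z 0.0107
bar [133  96  16  55 617] [ 0.5479 -0.0678] [0.0129 0.0627] 76.46 z 0.0452
bench 0.00045002451005038413
```

The fits agree with the given sizes: fence 191×19 mm, tab 12.8×26 mm, bed 300×169 mm. The fence origin comes out at about (0.5693, 0.0477), yaw 75.8°. Seen from above, the jaw gap at x=0 is about 35 mm, so the wedge should be near x≈+25 mm. Next is a close look at the slug.

Request:
{"fn": "servo_tool", "kwargs": {
  "increments": [
    [[-0.16,-5.66,0.5],[0,0,0],1],
    [[-0.16,-5.66,0.8],[0,0,0],1],
    [[-0.16,-5.66,0.8],[0,0,0],1],
    [[-0.16,-5.66,0.8],[0,0,0],1],
    [[-0.16,-5.66,0.8],[0,0,0],1],
    [[-0.16,-5.66,0.8],[0,0,0],1],
    [[0,0,0],[0,0,0],1]
  ]
}}

```text
clock: 2.7
tcp_pos: [0.5659, -0.2867, 0.2531]
eef_rot: [[-0.97, 0.242, 0.002], [0.242, 0.97, -0.0], [-0.002, 0.0, -1.0]]
wrist_force: [0.3, 0.2, 0.7]
finger_gap: 1.003
```

Run:
```python
from snap import *
s,c,P=snap("w2"); print(s["clock"],np.round(s["tcp_pos"],4),np.round(s["eef_rot"],3).tolist())
Z=P[...,2];m=(abs(P[...,0]-.49)<.03)&(abs(P[...,1]+.265)<.03)
q=P[m&(Z>.068)&(Z<.085)];print(len(q),cv2.minEnclosingCircle(q[:,:2].astype(np.float32)),q.mean(0))
```

```text
2.7 [ 0.5659 -0.2867  0.2531] [[-0.97, 0.242, 0.002], [0.242, 0.97, -0.0], [-0.002, 0.0, -1.0]]
902 ((0.48805615305900574, -0.26651015877723694), 0.015100007876753807) [ 0.48813769 -0.26639779  0.07574301]
```

View pics/w2.png

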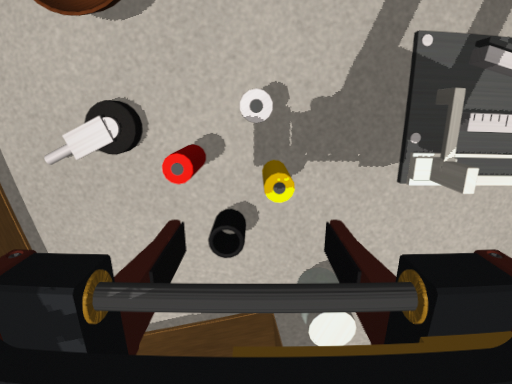

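The slug's top circle is centred at pixel (256,105) with radius 15.1 mm, at (0.488, -0.2665). Red is at (178,168), yellow at (279,188), the sleeve at (228,235), all clear of the fingers. I'll grasp the slug high so that the tips clear the fence later.

Request:
{"fn": "servo_tool", "kwargs": {
  "increments": [
    [[4.0,0.05,0],[0,0,0],1],
    [[4.0,0,0],[0,0,0],1],
    [[0,0,0],[0,0,0],1]
  ]
}}

```text
clock: 3.12
tcp_pos: [0.4881, -0.2589, 0.2534]
eef_rot: [[-0.971, 0.238, 0.002], [0.238, 0.971, 0.003], [-0.002, 0.004, -1.0]]
wrist_force: [-0.1, -0.5, 0.1]
finger_gap: 1.002
```

Request:
{"fn": "servo_tool", "kwargs": {
  "increments": [
    [[-0.18,-0.74,0],[0,0,0.008],1],
    [[0,0,4.0],[0,0,0],1],
    [[0,0,4.0],[0,0,0],0.6],
    [[0,0,3.0],[0,0,0],0.6],
    [[0,0,0],[0,0,0],0.6]
  ]
}}

```text
clock: 3.75
tcp_pos: [0.4978, -0.2673, 0.1435]
eef_rot: [[-0.97, 0.242, 0.013], [0.242, 0.97, -0.003], [-0.013, 0.0, -1.0]]
wrist_force: [-1.0, 0.2, 0.5]
finger_gap: 0.799
```

Request:
{"fn": "servo_tool", "kwargs": {
  "increments": [
    [[0.97,-0.16,0.5],[0,0.013,0],0.6],
    [[0,0,1.0],[0,0,0],0.6],
    [[0,0,0.5],[0,0,0],0.6],
    [[0,0,0],[0,0,0],0.6]
  ]
}}

```text
clock: 4.25
tcp_pos: [0.4904, -0.2679, 0.1253]
eef_rot: [[-0.97, 0.242, 0.004], [0.242, 0.97, -0.003], [-0.005, -0.002, -1.0]]
wrist_force: [0.3, -0.1, -0.2]
finger_gap: 0.799
```

Request:
{"fn": "servo_tool", "kwargs": {
  "increments": [
    [[0.24,0.1,0.4],[0,0.005,0],0.6],
    [[0,0,0],[0,0,0],0.6],
    [[0,0,0],[0,0,0],-1],
    [[0,0,0],[0,0,0],-1],
    [[0,0,0],[0,0,0],-1],
    [[0,0,0],[0,0,0],-1],
    [[0,0,0],[0,0,0],-1]
  ],
  "squeeze": 25
}}

```text
clock: 5.12
tcp_pos: [0.4887, -0.2666, 0.1219]
eef_rot: [[-0.97, 0.242, 0.001], [0.242, 0.97, -0.003], [-0.001, -0.003, -1.0]]
wrist_force: [-0.2, 0.3, -0.6]
finger_gap: 0.339
```

Request:
{"fn": "servo_tool", "kwargs": {
  "increments": [
    [[0,0,-3.0],[0,0,0],-1],
    [[0,0,-4.0],[0,0,0],-1],
    [[0,0,-3.0],[0,0,0],-1],
    [[0.2,4.0,0],[0,0,0],-1],
    [[0.3,5.0,0],[0,0,0],-1],
    [[0.3,5.0,0],[0,0,0],-1],
    [[0.3,5.0,0],[0,0,0],-1],
    [[0.3,4.5,0],[0,0,0],-1],
    [[0.2,2.5,0],[0,0,0],-1],
    [[0,0,0],[0,0,0],-1]
  ]
}}

```text
clock: 6.38
tcp_pos: [0.5356, -0.0027, 0.222]
eef_rot: [[-0.97, 0.244, -0.004], [0.244, 0.97, -0.001], [0.003, -0.002, -1.0]]
wrist_force: [0.5, 0.1, -2.6]
finger_gap: 0.332
```

Request:
{"fn": "servo_tool", "kwargs": {
  "increments": [
    [[-0.23,-0.28,0],[0,-0.004,0],-1],
    [[0,0,3.0],[0,0,0],-1],
    [[0,0,2.5],[0,0,0],-1],
    [[0,0,1.5],[0,0,0],-1],
    [[0,0,0],[0,0,0],-1]
  ]
}}

```text
clock: 7.0
tcp_pos: [0.5375, -0.0119, 0.1504]
eef_rot: [[-0.969, 0.248, 0.002], [0.248, 0.969, -0.004], [-0.003, -0.003, -1.0]]
wrist_force: [0.2, 0.2, -1.9]
finger_gap: 0.336
```

Run:
```python
from snap import *
s,c,P=snap("s3","scene")
cv2.imwrite("pics/s3c.png",cv2.resize(c["image"][140:260,200:360][:,:,::-1],None,fx=4.5,fy=4.5,interpolation=cv2.INTER_CUBIC))
snap("w3")
print(np.round(s["tcp_pos"],4),np.round(s["eef_rot"],3).tolist())
```

```text
[ 0.5375 -0.0119  0.1504] [[-0.969, 0.248, 0.002], [0.248, 0.969, -0.004], [-0.003, -0.003, -1.0]]
```

View pics/s3c.png

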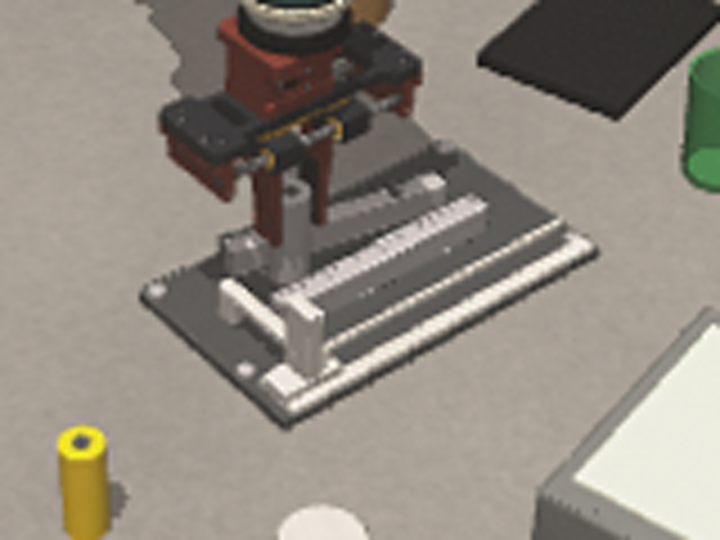

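View pics/w3.png

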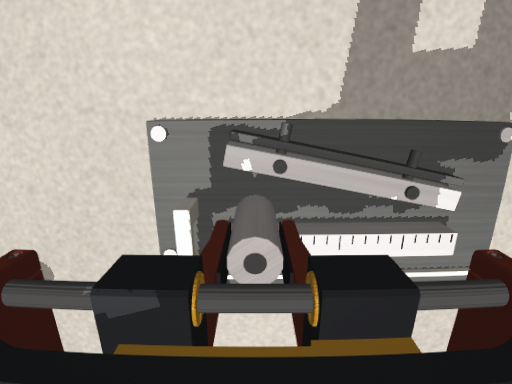

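The slug hangs upright between fence and jaw: crop (292,235), wrist (255,230). I'll correct y by 6 mm and lower it.

Request:
{"fn": "servo_tool", "kwargs": {
  "increments": [
    [[0.18,0.56,0],[0,0.002,0],-1],
    [[0,0,0.8],[0,0,0],-1],
    [[0,0,0.5],[0,0,0],-1],
    [[0,0,0],[0,0,0],-1]
  ]
}}

```text
clock: 7.6
tcp_pos: [0.5395, -0.0055, 0.1398]
eef_rot: [[-0.969, 0.247, 0.006], [0.247, 0.969, -0.004], [-0.007, -0.003, -1.0]]
wrist_force: [-0.1, 0.4, -2.6]
finger_gap: 0.338
```

Request:
{"fn": "servo_tool", "kwargs": {
  "increments": [
    [[0.26,0,0.2],[-0.003,0.006,0],-1],
    [[0,0,0.3],[0,0,0],-1],
    [[0,0,0],[0,0,0],-1]
  ]
}}

```text
clock: 7.98
tcp_pos: [0.5368, -0.0048, 0.1344]
eef_rot: [[-0.969, 0.247, 0.001], [0.247, 0.969, 0.001], [-0.001, 0.001, -1.0]]
wrist_force: [0.8, -0.1, -2.0]
finger_gap: 0.338
```

Request:
{"fn": "servo_tool", "kwargs": {
  "increments": [
    [[0,0,0.15],[0,0,0],-1],
    [[0,0,0.15],[0,0,0],-1],
    [[0,0,0],[0,0,0],-1]
  ]
}}

```text
clock: 8.35
tcp_pos: [0.5372, -0.0049, 0.132]
eef_rot: [[-0.969, 0.247, 0.002], [0.247, 0.969, 0.0], [-0.002, 0.001, -1.0]]
wrist_force: [-0.5, -0.0, -2.6]
finger_gap: 0.336
```

Request:
{"fn": "servo_tool", "kwargs": {
  "increments": [
    [[0,0,0.1],[0,0,0],-1],
    [[0,0,0.1],[0,0,0],-1]
  ]
}}

```text
clock: 8.6
tcp_pos: [0.5375, -0.0049, 0.1319]
eef_rot: [[-0.969, 0.247, 0.003], [0.247, 0.969, 0.0], [-0.002, 0.001, -1.0]]
wrist_force: [-3.5, 0.7, 13.0]
finger_gap: 0.335
```

The wrist force of +13 N shows the slug is standing on the bed. I'll release and rise.

Request:
{"fn": "servo_tool", "kwargs": {
  "increments": [
    [[0,0,-0.1],[0,0,0],-0.25],
    [[0,0,0],[0,0,0],-0.1],
    [[0,0,0],[0,0,0],0.1],
    [[0,0,0],[0,0,0],0.2],
    [[0,0,0],[0,0,0],0.2],
    [[0,0,-2.0],[0,0,0],0.2],
    [[0,0,-4.0],[0,0,0],0.2],
    [[0,0,-4.0],[0,0,0],0.2],
    [[0,0,-2.0],[0,0,0],0],
    [[0,0,0],[0,0,0],0]
  ]
}}

```text
clock: 9.85
tcp_pos: [0.5372, -0.005, 0.2555]
eef_rot: [[-0.969, 0.247, 0.002], [0.247, 0.969, 0.0], [-0.002, 0.001, -1.0]]
wrist_force: [1.4, -0.3, 0.4]
finger_gap: 0.5
```

Run:
```python
from snap import *
s,c,P=snap("s4","scene")
cv2.imwrite("pics/s4c.png",cv2.resize(c["image"][140:260,200:360][:,:,::-1],None,fx=4.5,fy=4.5,interpolation=cv2.INTER_CUBIC))
s,c,P=snap("w4")
print(np.round(s["tcp_pos"],4),np.round(s["eef_rot"],3).tolist(),s["clock"])
Z=P[...,2]
m=(abs(P[...,0]-.5375)<.025)&(abs(P[...,1]+.005)<.025)&(Z>.078)&(Z<.095);q=P[m]
print(len(q)); 
if len(q)>20:
    ce,r=cv2.minEnclosingCircle(q[:,:2].astype(np.float32)); d=np.array(ce)-[.5693,.0477];print(ce,r,d@[.246,.969],d@[-.969,.246])
```

```text
[ 0.5367 -0.0049  0.2545] [[-0.969, 0.247, -0.0], [0.247, 0.969, 0.001], [0.0, 0.0, -1.0]] 9.9
795
(0.5373564958572388, -0.0042847320437431335) 0.014992058277130127 -0.058231307369506366 0.01816501143157485
```

View pics/s4c.png

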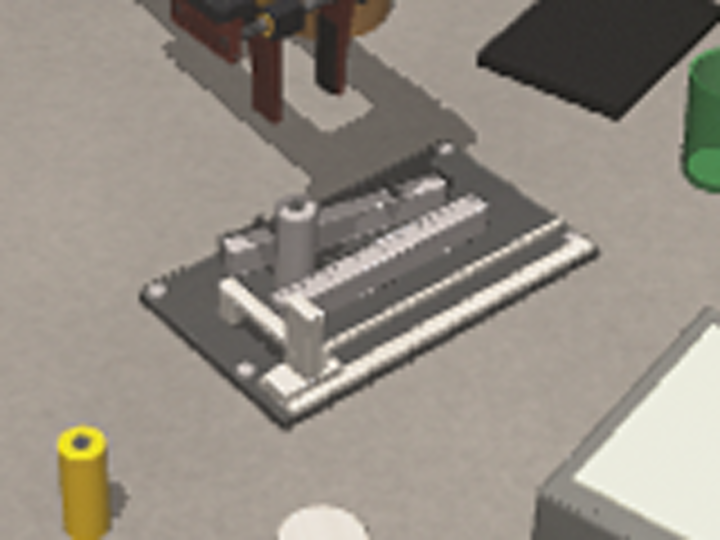

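View pics/w4.png

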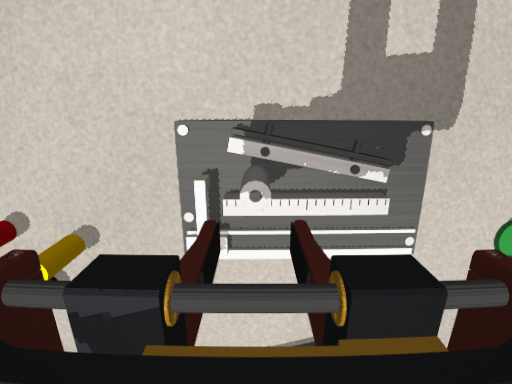

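The slug stands free at fence (-58, +18) mm; its top is at wrist (255,195) and its radius reads 15.0 mm. Now I'll close the fingers and go down behind the tab.

Request:
{"fn": "servo_tool", "kwargs": {
  "increments": [
    [[-2.7,-3.5,0],[0,0,0],-1],
    [[-2.8,-3.5,0],[0,0,0],-1],
    [[-2.7,-3.3,0],[0,0,0],-1],
    [[0,0,0],[0,0,0],-1],
    [[0,0,2.5],[0,0,0],-1],
    [[0,0,2.5],[0,0,0],-1],
    [[0,0,1.5],[0,0,0],-1],
    [[0,0,0],[0,0,0],-1]
  ],
  "squeeze": 20
}}

```text
clock: 10.95
tcp_pos: [0.5841, -0.1236, 0.1748]
eef_rot: [[-0.969, 0.246, -0.02], [0.246, 0.969, 0.008], [0.022, 0.003, -1.0]]
wrist_force: [0.3, -0.2, 0.1]
finger_gap: 0.002
```

Request:
{"fn": "servo_tool", "kwargs": {
  "increments": [
    [[-0.75,0,0],[0.003,-0.02,0],-1],
    [[0,0,2.0],[0,0,0],-1],
    [[0,0,1.5],[0,0,0],-1],
    [[0,0,1.0],[0,0,0],-1],
    [[0,0,0],[0,0,0],-1]
  ]
}}

```text
clock: 11.58
tcp_pos: [0.595, -0.1257, 0.1314]
eef_rot: [[-0.969, 0.245, 0.007], [0.245, 0.97, -0.003], [-0.008, -0.001, -1.0]]
wrist_force: [-0.4, -0.4, 0.1]
finger_gap: 0.003
```

Request:
{"fn": "servo_tool", "kwargs": {
  "increments": [
    [[0.2,0,0.4],[0,0.007,0],-1],
    [[0,0,0.4],[0,0,0],-1],
    [[0,0,0],[0,0,0],-1]
  ]
}}

```text
clock: 11.95
tcp_pos: [0.5936, -0.1255, 0.1239]
eef_rot: [[-0.969, 0.245, 0.002], [0.245, 0.969, -0.001], [-0.002, -0.001, -1.0]]
wrist_force: [0.4, 1.2, -0.4]
finger_gap: 0.003
```

```bash
cat > fr.py <<'E'
from rig import manip
import numpy as np
s=manip.read_state();d=np.array(s["tcp_pos"])[:2]-[.5693,.0477];f=np.array(s["wrist_force"])
X=np.array([.246,.969]);Y=np.array([-.969,.246])
print("clk",round(s["clock"],2),"fence mm",np.round([1e3*d@X,1e3*d@Y],1),"z",round(s["tcp_pos"][2],4),"F along/across/z",np.round([f[:2]@X,f[:2]@Y,f[2]],1),"zax",np.round(np.array(s["eef_rot"])[:,2],3))
E
python3 fr.py
python3 - <<'E'
from snap import *
s,c,P=snap("s5","scene")
cv2.imwrite("pics/s5c.png",cv2.resize(c["image"][140:260,200:360][:,:,::-1],None,fx=4.5,fy=4.5,interpolation=cv2.INTER_CUBIC))
E
```

```text
clk 11.95 fence mm [-161.8  -66.2] z 0.1239 F along/across/z [ 1.2 -0.1 -0.4] zax [ 0.002 -0.001 -1.   ]
```

View pics/s5c.png

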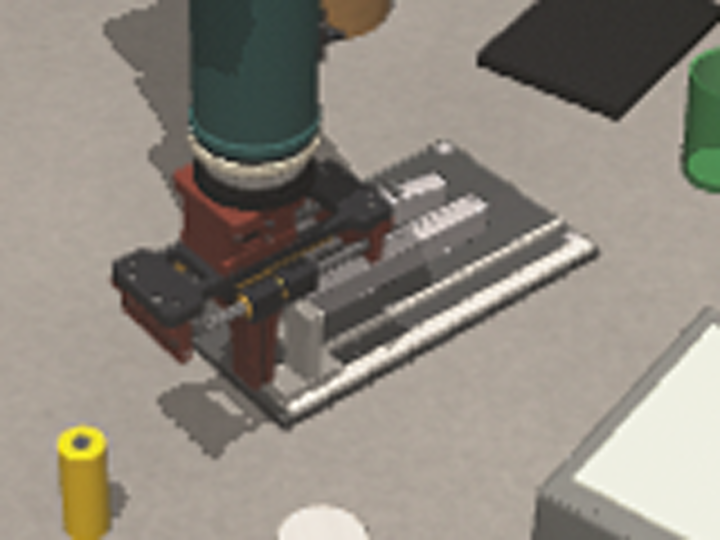

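Request:
{"fn": "servo_tool", "kwargs": {
  "increments": [
    [[0,0.6,0],[0,0,0],-1],
    [[0,0.6,0],[0,0,0],-1],
    [[0,0.6,0],[0,0,0],-1],
    [[0,0.6,0],[0,0,0],-1],
    [[0,0.6,0],[0,0,0],-1],
    [[0,0.6,0],[0,0,0],-1]
  ]
}}

```text
clock: 12.75
tcp_pos: [0.6033, -0.089, 0.1246]
eef_rot: [[-0.97, 0.245, 0.002], [0.245, 0.97, -0.003], [-0.003, -0.003, -1.0]]
wrist_force: [-0.9, -1.8, 1.0]
finger_gap: 0.008
```

```bash
python3 fr.py
```

```text
clk 12.75 fence mm [-124.1  -66.6] z 0.1246 F along/across/z [-2.   0.4  1. ] zax [ 0.002 -0.003 -1.   ]
```

Request:
{"fn": "servo_tool", "kwargs": {
  "increments": [
    [[0,0.5,0],[0,0,0],-1],
    [[0,0.5,0],[0,0,0],-1],
    [[0,0.4,0],[0,0,0],-1],
    [[0,0.4,0],[0,0,0],-1],
    [[0,0.3,0],[0,0,0],-1],
    [[0,0.3,0],[0,0,0],-1],
    [[0,0.3,0],[0,0,0],-1],
    [[0,0.3,0],[0,0,0],-1]
  ]
}}

```text
clock: 13.75
tcp_pos: [0.6109, -0.0587, 0.1246]
eef_rot: [[-0.97, 0.244, 0.002], [0.244, 0.97, -0.005], [-0.003, -0.004, -1.0]]
wrist_force: [-1.6, -4.2, 0.9]
finger_gap: -0.002
```

```bash
python3 fr.py
```

```text
clk 13.75 fence mm [-92.9 -66.5] z 0.1246 F along/across/z [-4.5  0.5  0.9] zax [ 0.002 -0.005 -1.   ]
```

Request:
{"fn": "servo_tool", "kwargs": {
  "increments": [
    [[0,0.3,0],[0,0,0],-1],
    [[0,0.3,0],[0,0,0],-1],
    [[0,0.3,0],[0,0,0],-1],
    [[0,0.3,0],[0,0,0],-1],
    [[0,0.25,0],[0,0,0],-1],
    [[0,0.25,0],[0,0,0],-1]
  ]
}}

```text
clock: 14.5
tcp_pos: [0.6152, -0.0415, 0.1246]
eef_rot: [[-0.97, 0.244, 0.002], [0.244, 0.97, -0.005], [-0.003, -0.005, -1.0]]
wrist_force: [-0.8, -3.7, 0.8]
finger_gap: 0.006
```

```bash
python3 fr.py
```

```text
clk 14.5 fence mm [-75.2 -66.4] z 0.1246 F along/across/z [-3.7 -0.1  0.8] zax [ 0.002 -0.005 -1.   ]
```

Request:
{"fn": "servo_tool", "kwargs": {
  "increments": [
    [[0,0.2,0],[0,0,0],-1],
    [[0,0.2,0],[0,0,0],-1],
    [[0,0.2,0],[0,0,0],-1],
    [[0,0.2,0],[0,0,0],-1],
    [[0,0.2,0],[0,0,0],-1]
  ]
}}

```text
clock: 15.12
tcp_pos: [0.6178, -0.0311, 0.1246]
eef_rot: [[-0.97, 0.244, 0.002], [0.244, 0.97, -0.005], [-0.003, -0.005, -1.0]]
wrist_force: [-0.3, -4.0, 1.5]
finger_gap: 0.004
```

```bash
python3 fr.py;  python3 - <<'E'
from snap import *
s,c,P=snap("w6")
s,c,P=snap("t6","top")
cv2.imwrite("pics/t6c.png",cv2.resize(c["image"][120:220,190:310][:,:,::-1],None,fx=6,fy=6,interpolation=cv2.INTER_CUBIC))
E
```

```text
clk 15.12 fence mm [-64.5 -66.4] z 0.1246 F along/across/z [-4.  -0.7  1.5] zax [ 0.002 -0.005 -1.   ]
```

View pics/w6.png

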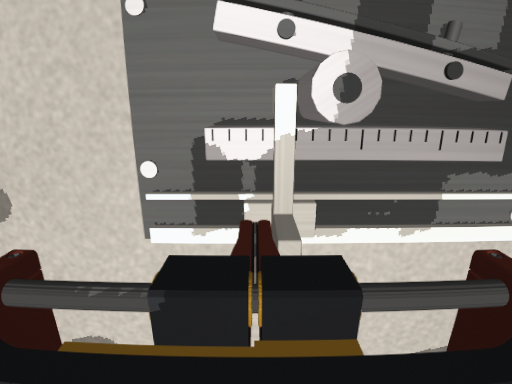

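View pics/t6c.png

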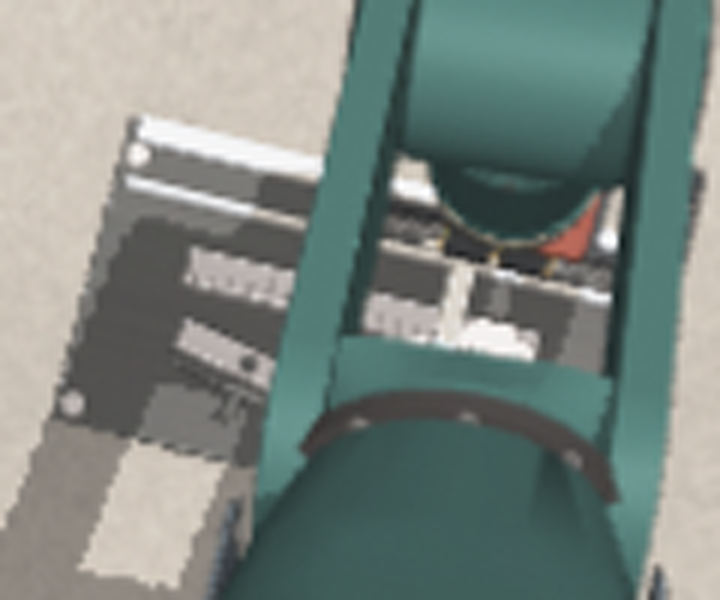

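The wrist view shows it clearly: the slug (346,87) is upright just ahead of the prong bar (285,100), and the fingers are on the tab at (255,240). I'll measure where the slug is.

```bash
cat > m.py <<'E'
import sys
from snap import *
tag=sys.argv[1]
s,c,P=snap(tag);Z=P[...,2]
O=np.array([.5693,.0477]);X=np.array([.246,.969]);Y=np.array([-.969,.246])
D=P[...,:2]-O;fx=D@X*1e3;fy=D@Y*1e3
ok=c["range_z"]>0
m=ok&(Z>.08)&(Z<.092)&(fy>-8)&(fy<50)&(abs(fx)<90)
q=np.stack([fx[m],fy[m]],1).astype(np.float32)
if len(q)>20:print("slug",len(q),np.round(cv2.minEnclosingCircle(q)[0],1),round(cv2.minEnclosingCircle(q)[1],1))
m=ok&(Z>.041)&(Z<.05)&(fy>-20)&(fy<25)&(fx<30)&(fx>-120)
u,v=np.where(m);b=fx[m];print("bar x",np.percentile(b,[3,50,97]).round(1))
E
python3 m.py w7; python3 fr.py
```

```text
slug 4217 [-26.5  18.5] 15.1
bar x [-53.1 -47.2 -40.2]
clk 15.28 fence mm [-64.2 -66.4] z 0.1246 F along/across/z [-3.1  0.6  0.8] zax [ 0.002 -0.005 -1.   ]
```

Request:
{"fn": "servo_tool", "kwargs": {
  "increments": [
    [[0,0.2,0],[0,0,0],-1],
    [[0,0.2,0],[0,0,0],-1],
    [[0,0.2,0],[0,0,0],-1],
    [[0,0.2,0],[0,0,0],-1],
    [[0,0.2,0],[0,0,0],-1],
    [[0,0.2,0],[0,0,0],-1]
  ]
}}

```text
clock: 16.02
tcp_pos: [0.6208, -0.0189, 0.1245]
eef_rot: [[-0.97, 0.244, 0.001], [0.244, 0.97, -0.005], [-0.003, -0.005, -1.0]]
wrist_force: [-1.1, -4.9, 1.3]
finger_gap: 0.001
```

```bash
python3 fr.py
```

```text
clk 16.02 fence mm [-51.8 -66.3] z 0.1245 F along/across/z [-5.  -0.1  1.3] zax [ 0.001 -0.005 -1.   ]
```

Request:
{"fn": "servo_tool", "kwargs": {
  "increments": [
    [[0,0.2,0],[0,0,0],-1],
    [[0,0.2,0],[0,0,0],-1],
    [[0,0.2,0],[0,0,0],-1],
    [[0,0.2,0],[0,0,0],-1],
    [[0,0.2,0],[0,0,0],-1]
  ]
}}

```text
clock: 16.65
tcp_pos: [0.6235, -0.0084, 0.1246]
eef_rot: [[-0.97, 0.244, 0.002], [0.244, 0.97, -0.005], [-0.003, -0.005, -1.0]]
wrist_force: [-1.4, -3.5, 2.3]
finger_gap: 0.003
```

```bash
python3 fr.py; python3 m.py w8
```

```text
clk 16.65 fence mm [-41.1 -66.3] z 0.1246 F along/across/z [-3.8  0.5  2.3] zax [ 0.002 -0.005 -1.   ]
slug 4231 [-3.3 18.9] 15.2
bar x [-30.1 -24.1 -17. ]
```

View pics/w8.png

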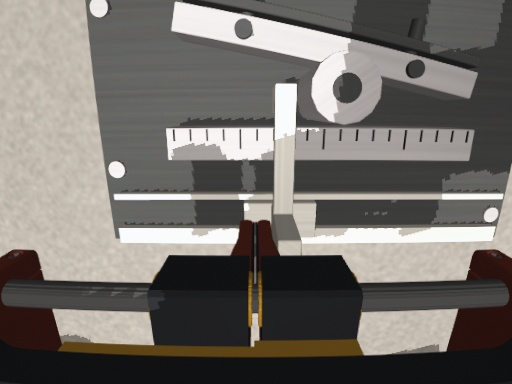

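The slug (346,87) is close to touching the jaw, at x≈-3. From here I'll creep.

Request:
{"fn": "servo_tool", "kwargs": {
  "increments": [
    [[0,0.15,0],[0,0,0],-1],
    [[0,0.15,0],[0,0,0],-1],
    [[0,0.15,0],[0,0,0],-1],
    [[0,0.15,0],[0,0,0],-1],
    [[0,0.15,0],[0,0,0],-1],
    [[0,0.15,0],[0,0,0],-1]
  ]
}}

```text
clock: 17.45
tcp_pos: [0.6258, 0.001, 0.1246]
eef_rot: [[-0.97, 0.244, 0.002], [0.244, 0.97, -0.005], [-0.003, -0.004, -1.0]]
wrist_force: [-2.3, -4.9, 1.2]
finger_gap: 0.003
```

```bash
python3 fr.py
```

```text
clk 17.45 fence mm [-31.3 -66.2] z 0.1246 F along/across/z [-5.3  1.   1.2] zax [ 0.002 -0.005 -1.   ]
```

Request:
{"fn": "servo_tool", "kwargs": {
  "increments": [
    [[0,0.12,0],[0,0,0],-1],
    [[0,0.12,0],[0,0,0],-1],
    [[0,0.12,0],[0,0,0],-1],
    [[0,0.12,0],[0,0,0],-1]
  ]
}}

```text
clock: 17.95
tcp_pos: [0.6268, 0.005, 0.1245]
eef_rot: [[-0.97, 0.244, 0.001], [0.244, 0.97, -0.007], [-0.002, -0.006, -1.0]]
wrist_force: [-0.7, -6.4, 1.9]
finger_gap: 0.005
```

```bash
python3 fr.py; python3 m.py w9
```

```text
clk 17.95 fence mm [-27.3 -66.2] z 0.1245 F along/across/z [-6.4 -0.9  1.9] zax [ 0.001 -0.007 -1.   ]
slug 4207 [10.2 18.5] 15.1
bar x [-16.4 -10.4  -3.5]
```

Request:
{"fn": "servo_tool", "kwargs": {
  "increments": [
    [[0,0.12,0],[0,0,0],-1],
    [[0,0.12,0],[0,0,0],-1],
    [[0,0.12,0],[0,0,0],-1],
    [[0,0.12,0],[0,0,0],-1]
  ]
}}

```text
clock: 18.5
tcp_pos: [0.6277, 0.0083, 0.1246]
eef_rot: [[-0.97, 0.243, -0.0], [0.243, 0.97, -0.009], [-0.002, -0.009, -1.0]]
wrist_force: [-1.9, -6.0, 2.0]
finger_gap: 0.003
```

```bash
python3 fr.py
```

```text
clk 18.5 fence mm [-23.8 -66.2] z 0.1246 F along/across/z [-6.3  0.3  2. ] zax [-0.    -0.009 -1.   ]
```

Request:
{"fn": "servo_tool", "kwargs": {
  "increments": [
    [[0,0.1,0],[-0.002,0,0],-1],
    [[0,0.1,0],[-0.002,0,0],-1],
    [[0,0.1,0],[-0.002,0,0],-1],
    [[0,0.1,0],[-0.002,0,0],-1]
  ]
}}

```text
clock: 19.0
tcp_pos: [0.6283, 0.0109, 0.1245]
eef_rot: [[-0.97, 0.243, 0.001], [0.243, 0.97, -0.004], [-0.002, -0.003, -1.0]]
wrist_force: [-1.2, -5.3, 3.0]
finger_gap: 0.006
```

```bash
python3 fr.py; python3 m.py w10
```

```text
clk 19.0 fence mm [-21.1 -66.3] z 0.1245 F along/across/z [-5.4 -0.2  3. ] zax [ 0.001 -0.004 -1.   ]
slug 4161 [16.6 17.3] 15.1
bar x [-10.1  -4.2   3.1]
```

Request:
{"fn": "servo_tool", "kwargs": {
  "increments": [
    [[0,0.12,0],[-0.001,0,0],-1],
    [[0,0.12,0],[-0.001,0,0],-1],
    [[0,0.12,0],[-0.001,0,0],-1],
    [[0,0.12,0],[-0.001,0,0],-1]
  ]
}}

```text
clock: 19.55
tcp_pos: [0.6292, 0.0142, 0.1245]
eef_rot: [[-0.97, 0.243, 0.001], [0.243, 0.97, -0.002], [-0.002, -0.002, -1.0]]
wrist_force: [-1.3, -6.2, 2.7]
finger_gap: 0.003
```

```bash
python3 fr.py
```

```text
clk 19.55 fence mm [-17.7 -66.3] z 0.1245 F along/across/z [-6.3 -0.3  2.7] zax [ 0.001 -0.002 -1.   ]
```

Request:
{"fn": "servo_tool", "kwargs": {
  "increments": [
    [[0,0.1,0],[0,0,0],-1],
    [[0,0.1,0],[0,0,0],-1],
    [[0,0.1,0],[0,0,0],-1]
  ]
}}

```text
clock: 19.92
tcp_pos: [0.6296, 0.0161, 0.1245]
eef_rot: [[-0.97, 0.242, 0.0], [0.242, 0.97, -0.004], [-0.001, -0.004, -1.0]]
wrist_force: [-1.5, -6.0, 2.6]
finger_gap: 0.006
```

```bash
python3 fr.py; python3 m.py w11
```

```text
clk 19.93 fence mm [-15.8 -66.2] z 0.1245 F along/across/z [-6.2 -0.   2.6] zax [ 0.    -0.004 -1.   ]
slug 4140 [22.  16.1] 15.1
bar x [-4.8  1.2  8.6]
```

Request:
{"fn": "servo_tool", "kwargs": {
  "increments": [
    [[0,0.1,0],[0,0,0],-1],
    [[0,0.1,0],[0,0,0],-1]
  ]
}}

```text
clock: 20.23
tcp_pos: [0.63, 0.0174, 0.1246]
eef_rot: [[-0.97, 0.242, -0.0], [0.242, 0.97, -0.005], [-0.001, -0.005, -1.0]]
wrist_force: [-1.5, -6.0, 3.4]
finger_gap: 0.006
```

Request:
{"fn": "servo_tool", "kwargs": {
  "increments": [
    [[0,0.08,0],[0,0,0],-1],
    [[0,0.08,0],[0,0,0],-1]
  ]
}}

```text
clock: 20.48
tcp_pos: [0.6302, 0.0183, 0.1245]
eef_rot: [[-0.97, 0.242, -0.001], [0.242, 0.97, -0.007], [-0.001, -0.006, -1.0]]
wrist_force: [-1.6, -6.6, 2.3]
finger_gap: 0.003
```

```bash
python3 fr.py; python3 m.py w12
```

```text
clk 20.48 fence mm [-13.5 -66.3] z 0.1245 F along/across/z [-6.8 -0.   2.3] zax [-0.001 -0.007 -1.   ]
slug 4141 [24.1 15.8] 15.1
bar x [-2.6  3.4 10.4]
```

Request:
{"fn": "servo_tool", "kwargs": {
  "increments": [
    [[0,0.08,0],[0,0,0],-1],
    [[0,0.08,0],[0,0,0],-1]
  ]
}}

```text
clock: 20.78
tcp_pos: [0.6304, 0.0191, 0.1246]
eef_rot: [[-0.97, 0.242, -0.001], [0.242, 0.97, -0.008], [-0.001, -0.008, -1.0]]
wrist_force: [-2.7, -5.7, 2.0]
finger_gap: 0.004
```

Request:
{"fn": "servo_tool", "kwargs": {
  "increments": [
    [[0,0.08,0],[-0.001,0,0],-1],
    [[0,0.08,0],[-0.001,0,0],-1]
  ]
}}

```text
clock: 21.02
tcp_pos: [0.6307, 0.02, 0.1246]
eef_rot: [[-0.97, 0.241, -0.001], [0.241, 0.97, -0.007], [-0.001, -0.007, -1.0]]
wrist_force: [-1.7, -7.1, 1.6]
finger_gap: 0.008
```

Request:
{"fn": "servo_tool", "kwargs": {
  "increments": [
    [[0,0.08,0],[-0.001,0,0],-1],
    [[0,0.08,0],[-0.001,0,0],-1]
  ]
}}

```text
clock: 21.28
tcp_pos: [0.6308, 0.0205, 0.1246]
eef_rot: [[-0.97, 0.241, -0.001], [0.241, 0.97, -0.007], [-0.001, -0.007, -1.0]]
wrist_force: [-2.0, -8.1, 3.1]
finger_gap: 0.006
```

```bash
python3 fr.py; python3 m.py w13
```

```text
clk 21.27 fence mm [-11.2 -66.3] z 0.1246 F along/across/z [-8.3 -0.   3.1] zax [-0.001 -0.007 -1.   ]
slug 4123 [26.4 15.3] 15.1
bar x [-0.5  5.6 12.6]
```

Request:
{"fn": "servo_tool", "kwargs": {
  "increments": [
    [[0,0.08,0],[0,0,0],-1]
  ]
}}

```text
clock: 21.45
tcp_pos: [0.6308, 0.0206, 0.1246]
eef_rot: [[-0.971, 0.241, -0.002], [0.241, 0.971, -0.008], [-0.0, -0.008, -1.0]]
wrist_force: [-1.8, -7.5, 2.2]
finger_gap: 0.002
```

Request:
{"fn": "servo_tool", "kwargs": {
  "increments": [
    [[0,0.1,0],[0,0,0],-1]
  ]
}}

```text
clock: 21.58
tcp_pos: [0.6309, 0.0207, 0.1246]
eef_rot: [[-0.971, 0.241, -0.002], [0.241, 0.971, -0.01], [-0.0, -0.01, -1.0]]
wrist_force: [-2.3, -9.7, 2.4]
finger_gap: 0.003
```

Request:
{"fn": "servo_tool", "kwargs": {
  "increments": [
    [[0,0.12,0],[0,0,0],-1]
  ]
}}

```text
clock: 21.7
tcp_pos: [0.6309, 0.0209, 0.1246]
eef_rot: [[-0.971, 0.24, -0.003], [0.24, 0.971, -0.011], [-0.0, -0.012, -1.0]]
wrist_force: [-3.0, -9.7, 3.6]
finger_gap: 0.007
```

Request:
{"fn": "servo_tool", "kwargs": {
  "increments": [
    [[0,0.13,0],[0,0,0],-1]
  ]
}}

```text
clock: 21.82
tcp_pos: [0.631, 0.021, 0.1246]
eef_rot: [[-0.971, 0.24, -0.004], [0.24, 0.971, -0.013], [0.0, -0.014, -1.0]]
wrist_force: [-3.1, -10.1, 2.2]
finger_gap: 0.009
```

```bash
python3 fr.py; python3 m.py w14
```

```text
clk 21.82 fence mm [-10.7 -66.3] z 0.1246 F along/across/z [-10.6   0.6   2.2] zax [-0.004 -0.013 -1.   ]
slug 4140 [26.6 15.5] 15.1
bar x [-0.3  5.7 12.6]
```

Request:
{"fn": "servo_tool", "kwargs": {
  "increments": [
    [[0,0.14,0],[-0.002,0,0],-1]
  ]
}}

```text
clock: 22.0
tcp_pos: [0.631, 0.0211, 0.1246]
eef_rot: [[-0.971, 0.239, -0.004], [0.239, 0.971, -0.014], [0.001, -0.014, -1.0]]
wrist_force: [-2.4, -10.2, 3.2]
finger_gap: 0.007
```

Request:
{"fn": "servo_tool", "kwargs": {
  "increments": [
    [[0,0.15,0],[-0.004,0,0],-1]
  ]
}}

```text
clock: 22.12
tcp_pos: [0.6311, 0.0211, 0.1246]
eef_rot: [[-0.971, 0.239, -0.004], [0.239, 0.971, -0.012], [0.001, -0.013, -1.0]]
wrist_force: [-3.6, -11.2, 2.9]
finger_gap: 0.008
```

Request:
{"fn": "servo_tool", "kwargs": {
  "increments": [
    [[0,0.17,0],[-0.005,0,0],-1]
  ]
}}

```text
clock: 22.25
tcp_pos: [0.6311, 0.0211, 0.1246]
eef_rot: [[-0.971, 0.238, -0.003], [0.238, 0.971, -0.01], [0.001, -0.01, -1.0]]
wrist_force: [-2.5, -13.0, 2.3]
finger_gap: 0.004
```

The push is 13.2 N with the slug stalled, so it is firmly wedged. I'll back off straight along the slot, then rise.

Request:
{"fn": "servo_tool", "kwargs": {
  "increments": [
    [[0,-0.1,0],[0,0,0],-1],
    [[0,-0.3,0],[0,0,0],-1],
    [[0,-0.5,0],[0,0,0],-1],
    [[0,-1.0,0],[0,0,0],-1],
    [[0,-1.0,0],[0,0,0],-1],
    [[0,0,0],[0,0,0],-1]
  ]
}}

```text
clock: 23.0
tcp_pos: [0.6239, -0.007, 0.1244]
eef_rot: [[-0.971, 0.239, -0.003], [0.239, 0.971, -0.006], [0.001, -0.007, -1.0]]
wrist_force: [0.1, 1.1, -0.5]
finger_gap: 0.008
```

```bash
python3 fr.py; python3 m.py w15
```

```text
clk 23.0 fence mm [-39.6 -66.3] z 0.1244 F along/across/z [ 1.1  0.1 -0.5] zax [-0.003 -0.006 -1.   ]
slug 4134 [26.4 15.2] 15.3
bar x [-0.4  5.6 14.1]
```

View pics/w15.png

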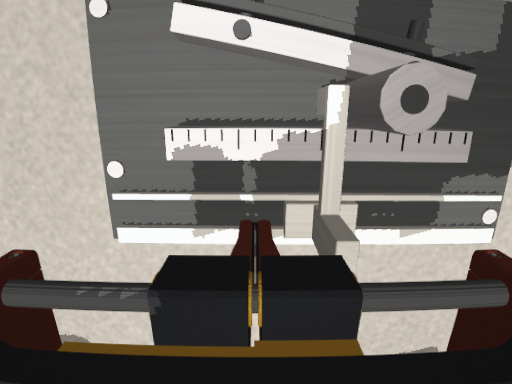

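The slug (413,97) stayed wedged at x≈26.5 and the follower stayed against it. I'll retreat upward and do a last check.

Request:
{"fn": "servo_tool", "kwargs": {
  "increments": [
    [[0,0,-2.0],[0,0,0],-1],
    [[0,0,-4.0],[0,0,0],-1],
    [[0,0,-4.0],[0,0,0],-1],
    [[0,0,-2.0],[0,0,0],-1],
    [[0,0,0],[0,0,0],-1]
  ]
}}

```text
clock: 23.68
tcp_pos: [0.6241, -0.0054, 0.2471]
eef_rot: [[-0.971, 0.24, -0.004], [0.24, 0.971, -0.005], [0.003, -0.006, -1.0]]
wrist_force: [0.1, 0.0, 0.3]
finger_gap: 0.004
```

```bash
python3 fr.py; python3 m.py w16
python3 - <<'E'
from snap import *
s,c,P=snap("s16","scene"); a=load("scene0")["image"]
d=cv2.absdiff(a,c["image"]).max(2)
cv2.imwrite("pics/s16c.png",cv2.resize(c["image"][140:300,120:333][:,:,::-1],None,fx=3.5,fy=3.5,interpolation=cv2.INTER_CUBIC))
E
```

```text
clk 23.68 fence mm [-37.9 -66.2] z 0.2471 F along/across/z [ 0.  -0.   0.3] zax [-0.004 -0.005 -1.   ]
slug 1021 [26.7 15.6] 14.9
bar x [-0.1  5.8 14. ]
```

View pics/s16c.png

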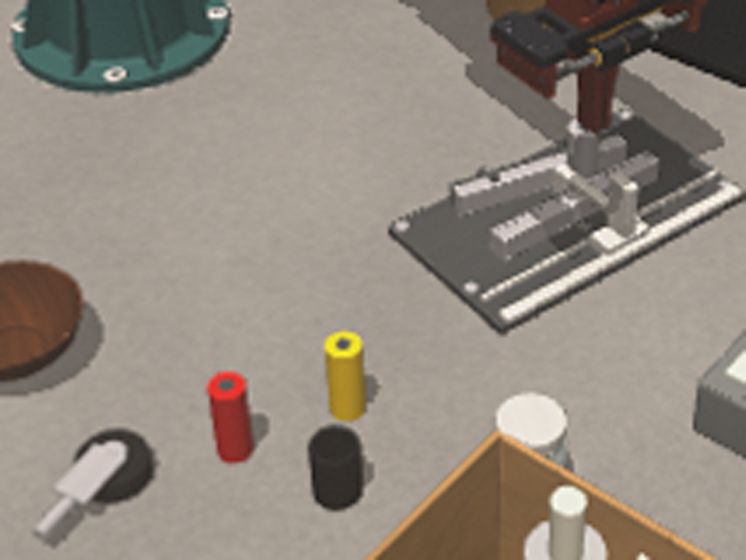

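View pics/w16.png

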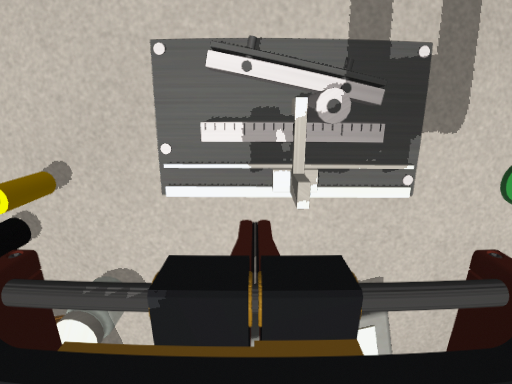

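The slug stands upright and wedged (wrist (333,104)), the prong is against it at (301,105), and the bystanders look untouched. I'm handing the job in.

```bash
python3 -c "
from rig import workorder
print(workorder.job_done())"
```

```text
the job is handed in; nothing more can be done
None
```

The slug is wedged in the gauge with the follower left resting against it, and I handed the job in at about 24 s. The hand-in gave no verdict.

- **Placing:** I stood the grey slug in the wide end of the slot at fence (-58, 18) mm and let go. A close view showed it upright and clear of the walls.
- **Wedging:** I pushed the follower by its tab with closed fingers. The push was 5–7 N while sliding and rose to 13.2 N once the slug stalled, when I stopped and backed off.
- **Last checks:** After I let go, the slug stood at x ≈ 26.5 mm, y ≈ 15.4 mm, the same place as under load. That matches the wedge point of about 25 mm I expected from the jaw view.
- **Follower gap:** From the follower bar's middle plane, the face is about 15 mm from the slug's axis, which means touching. The bar's edge reading gave 12.6–14 mm, but it was blurred by the slug next to it.
- **Not measured:** I could not measure the forces on fence and jaw directly. I also compared the bystanders only by eye, and only those in the last views; those looked unmoved.

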